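# Seat an offcut in the clamping jig and throw the toggle clamp

### The arm

A 7-joint arm with a two-finger parallel gripper is mounted at the origin on a cart in front of the work surface, level with it; the furniture and walls round the work are solid. World frame = base frame: x ahead of the robot, y to its left, z up, the work surface at z = 0. Lengths are in m, angles in rad, forces in N, time in s.
With the tool pointing down it reaches from about 0.35 to 0.9 m from the base axis. Payload 8.1 kg.
Tool frame: the origin (TCP) lies between the finger pads; the fingertips stand 11 mm ahead of it and the grasp point (between the pads) lies 8 mm behind it; z points along the fingers, y is the line along which they close (so a half turn about z gives the same grasp; the last joint's range is limited). The gripper opens to 92 mm and grips with 3 to 60 N. Pads are 19 mm wide; open, the fingers measure 130 mm over their backs; the gripper's body (75 mm by 190 mm) begins 47 mm behind the grasp point.
Start: joints at [1.063, 0.434, 0.025, 1.573, -0.012, 1.134, -0.075], TCP at [0.246, -0.575, 0.238] pointing down, gripper open.
Joint ranges: [-2.62, 2.62], [-0.44, 2.09], [-1.27, 1.32], [0.08, 2.57], [-1.32, 4.46], [0.12, 2], [-2.74, 2.74]. Speed limits (rad/s): [2.22, 2.22, 3.01, 3.01, 3.14, 3.14, 3.14].

### API

Orientations are given as a rotation vector (axis times angle).
In Python, from cell import observe, get_image, camera_params, sign_off gives the robot as it stands.
- The arm moves only by the shell command python3 -m pendant 'ROWS' [FORCE]. ROWS is JSON, one flat list of numbers, 7 for each row, row after row: the shift along the tool's x, y, z in m, then the turn, a rotation vector about the tool's x, y, z in rad, then the finger opening in m, from 0 to 0.0918. In form: [dx, dy, dz, rx, ry, rz, jaw, dx, dy, dz, rx, ry, rz, jaw, ...]. A call has 1 to 10 rows; each row shifts and turns the commanded pose from where the row before left it, along the tool's axes as they then stand; what a row does not reach is not made up. A row lasts 1/8 s, in which the tool goes at most 62.5 mm and 10.7 degrees, less where a joint would pass 70% of its speed; a pose out of reach is approached as far as the arm can. A call is refused whole if a number of a shift passes 0.0625 or a number of a turn 0.188, either way. A call with a gripper value outside its range is refused whole. The fingers move at their own pace and stop on an object; FORCE is the grip in N (left out, the last holds). Time passes only in rows, so rows that do not move let the fingers close. It gives the time, the measured TCP pose, the force, the opening and the grip force at its end, in the units of the state.
- observe(): the state, without advancing time (a new reading comes with each control period).
- get_image(name): name is "scene" or "top"; returns the picture (480x640x3 uint8, red, green, blue); there is no depth.
- camera_params(name): a dict with "intrinsics" (3x3 intrinsics, pixels), "dist" ([k1, k2, p1, p2, k3] as OpenCV has them; the pictures are not rectified), "eye" and "rotation" of the camera in the world. Camera axes: x right, y down, z forward; pixel columns grow to the right and rows downward; lengths in m; the calibration is good to about 2 mm. A picture is of the moment at which its call begins. camera_params takes no time and is no camera call.
- sign_off(): hands the job in; it is judged then, once.
The state is a dict: "clock": time; "joints": joint angles; "dq": joint speeds; "joint_efforts": joint torques, N m; "position": TCP position; "ee_rot": TCP orientation; "force": force on the tool from outside, world axes, zero at the start; "ft_torque": the same for the moment, N m; "width": opening from 0.0 (shut) to 1.0 (fully open); "gripper_force": force on a finger pad.
Only numpy, scipy, OpenCV 4.12 (cv2) and the standard library are available. Lean on these libraries where they do the work, as an engineer would, in place of code of your own. Each camera call takes 0.05 s, during which the arm holds its last target. There are 200 camera calls.

### The job

Get the offcut board fixed for drilling: with the fingertips, push the loose board on the clamping jig until it sits tight against both the long wooden fence on its far side and the short end stop beside the clamp, and then flip the toggle clamp's raised lever over and down, past centre, so that it snaps into its locked position and the clamp's rubber pad pins the board. Only push: do not pick up or lift the board, and leave the tape measure, roll of tape, bit case and pencil lying where they are.

Things in the scene. Friction and masses are not known exactly. Their poses are not given: they have to be found in the camera images.
- jig: Clamping jig, fixed to the worktop: base of grey laminated board 190 x 365 x 12 mm (its x, y, z) with a fence, an end stop and a steel toggle clamp (all in the plane jig x = +0.015) left of the stop. Origin: centre of the base's underside; jig x points away from the robot, y to the left, z up, turned by its yaw.
- fence_face (a point): Point on the fence's face at jig (0.070, -0.0145, 0.021). The wooden fence runs along jig y on the far side, from y = -0.1825 to +0.0855, 18 mm high and thick; its face looks to jig -x.
- stop_face (a point): Point on the end stop's face at jig (0.015, 0.0855, 0.020). The wooden stop runs along jig x from -0.056 to +0.064, 16 mm high, 18 mm thick; its face looks to jig -y, and the board's left end must meet it.
- board: Loose offcut board of bare wood, 110 x 200 x 22 mm (its x, y, z), 0.3 kg; origin at the centre of its underside, long side along its y. It lies flat on the jig's base, 15 to 35 mm short of the fence, 20 to 55 mm short of the stop, turned by up to 0.1 rad. Fully home its centre is at jig x = +0.015, y = -0.0145, square to the jig.
- board_mid (a point): Centre of the offcut board (11 mm above its underside).
- lever (a joint): Angle of the clamp's lever, rad: 0 raised (open), 1.36 locked, at its stop. Short of the dead centre near 1.27 a lift spring swings it back to 0; past it the squeezed rubber pad drives it on to its stop and keeps it there. The push needed at the grip is about 4 N at most.
- lever_pivot (a point): The lever's hinge, on the jig at jig (+0.015, +0.160, 0.065); its axis lies along jig x, and the lever swings across it over to jig +y.
- lever_grip (a point): Point on the axis of the lever's grey plastic handle, 85 mm from the hinge. The handle is round, 18 mm thick, from 46 to 112 mm from the hinge. Raised, it stands 14 degrees from vertical, leaning to jig +y (away from the board), its top about 0.175 above the worktop; locked, it points to jig +y and 2 degrees down, in free air.
- clamp_arm: The clamp's steel arm, driven by the lever through a link; origin at its hinge, jig (+0.015, +0.1175, 0.046). Raised, it stands 12 degrees from vertical, leaning to jig -y, its tip 0.12 above the worktop: only the handle rises above that. As the lever goes down it swings down to level and presses a rubber pad, 64 mm from the hinge, on the board with about 10 N.
- tape_measure: Yellow pocket tape measure, 38 x 74 x 64 mm, standing left of the jig, towards the robot; leave alone.
- electrical_tape: Roll of black tape, 58 mm across, 19 mm high, right of the jig; leave alone.
- bit_case: Small drill bit case, 85 x 56 x 23 mm, right of the jig towards the robot; leave alone.
- pencil: Carpenter's pencil, 11 x 167 x 8 mm, lying in front of the jig; leave alone.

How it is judged:
By the outcome, as a careful person would: the job done as asked, in the order asked, and still so for the second after the job is handed in, with the robot touching nothing.
It also fails if it takes over 64 s, if anything falls off the work surface, if the arm or the gripper's body presses on something with over 40 N, if the wrist force passes 120 N, or if a joint passes its speed limit or range.

## Working session

There is one attempt and no reset: what is moved stays moved. The work goes in short steps, Python scripts to look and compute and a shell command to move; the robot and the scene stay as the last step left them, time stands still between calls to the robot, and variables do not carry over. Pictures are saved under pics/ and viewed, at most 10 in all, crops included, and the job is handed in when it is done.

```bash
mkdir -p pics; python3 - <<'E'
from cell import *
import cv2
o=observe()
print({k:o[k] for k in("clock","position","ee_rot","width")})
for n in("scene","top"):
    cv2.imwrite(f"pics/{n}0.png",get_image(n)[:,:,::-1]); print(n,camera_params(n))
E
```

```text
{'clock': 0.0, 'position': array([ 0.24591341, -0.57404368,  0.23695447]), 'ee_rot': array([-3.07598704e+00, -6.31228058e-01,  7.21921316e-04]), 'width': 1.0026120920956185}
scene {'intrinsics': array([[497.61449513,   0.        , 321.2632767 ],
       [  0.        , 497.61449513, 236.76941315],
       [  0.        ,   0.        ,   1.        ]]), 'dist': array([-0.03604838,  0.        ,  0.        ,  0.        ,  0.        ]), 'eye': array([0.05226038, 0.39883956, 0.81784047]), 'rotation': array([-1.03284438,  2.44287673, -1.03382093])}
top {'intrinsics': array([[600.99898213,   0.        , 307.30631614],
       [  0.        , 600.99898213, 250.98176866],
       [  0.        ,   0.        ,   1.        ]]), 'dist': array([0.05592097, 0.        , 0.        , 0.        , 0.        ]), 'eye': array([ 0.46639937, -0.09049968,  1.32221352]), 'rotation': array([-2.21921191,  2.15838644, -0.06761509])}
```

View pics/top0.png

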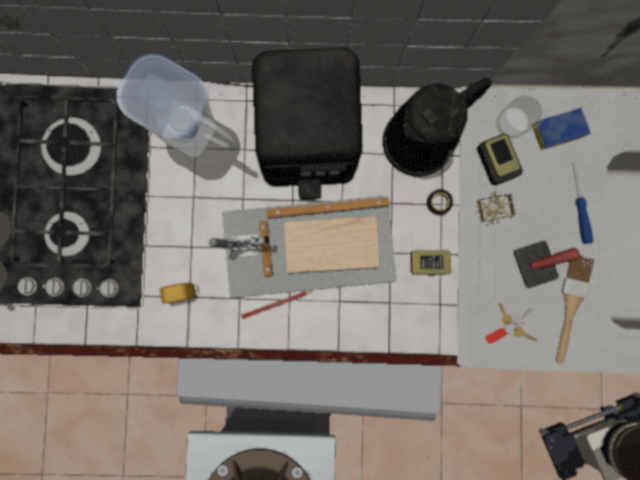

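View pics/scene0.png

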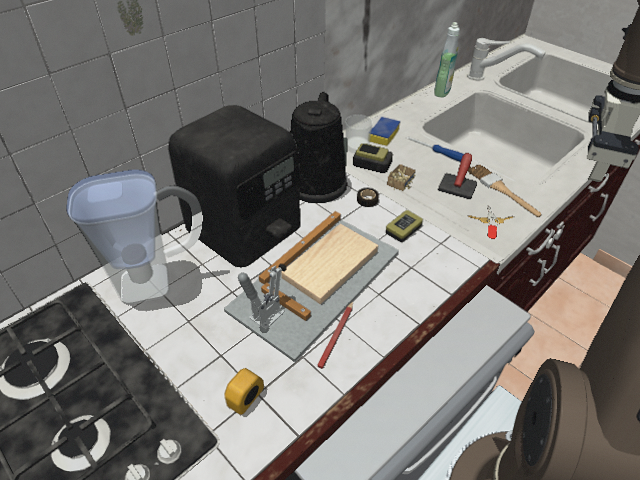

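The top view shows the jig spanning px (223–396, 197–297), the board at about (285–380, 217–272) and the lever at (215–270, 243). In the scene view the lever is raised at about (245, 285). I'll zoom in to get the corners.

```bash
python3 - <<'E'
import cv2
a=cv2.imread("pics/top0.png")[187:307,208:408]; cv2.imwrite("pics/topc.png",cv2.resize(a,None,fx=4,fy=4,interpolation=cv2.INTER_CUBIC))
E
```

```text
(no output)
```

View pics/topc.png

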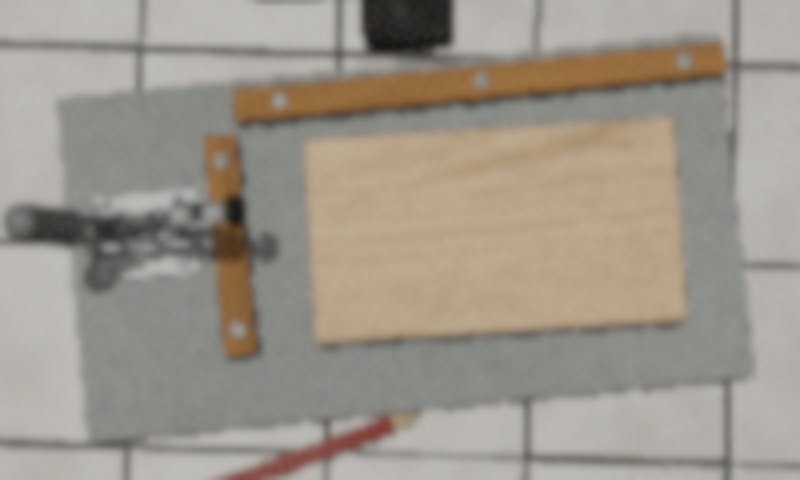

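```bash
cat > h.py <<'E'
import numpy as np, cv2
from cell import *
from scipy.spatial.transform import Rotation as R
def ray(n,px,z):
    c=camera_params(n); px=np.array(px,float).reshape(-1,1,2)
    u=cv2.undistortPoints(px,c["intrinsics"],c["dist"])[:,0]
    d=np.c_[u,np.ones(len(u))]@R.from_rotvec(c["rotation"]).as_matrix().T
    return c["eye"]+d*((np.asarray(z)-c["eye"][2])/d[:,2])[:,None]
def fit(loc,w): # 2D rigid: returns xy, yaw, resid
    loc=np.array(loc,float);w=np.array(w)[:,:2];a=loc-loc.mean(0);b=w-w.mean(0)
    y=np.arctan2((a[:,0]*b[:,1]-a[:,1]*b[:,0]).sum(),(a*b).sum())
    M=np.array([[np.cos(y),-np.sin(y)],[np.sin(y),np.cos(y)]]);t=w.mean(0)-M@loc.mean(0)
    return t,y,np.linalg.norm(loc@M.T+t-w,axis=1).round(4)
E
python3 - <<'E'
from h import *
f=lambda L:(np.array(L,float)+.5)/4-.5+[208,187]
pj=[(58,100),(752,377),(90,440),(234,90),(238,124),(724,74),(722,42),(206,136),(238,136),(257,354),(225,356)]
lj=[(.095,.1825),(-.095,-.1825),(-.095,.1825),(.088,.0855),(.07,.0855),(.07,-.1825),(.088,-.1825),(.064,.1035),(.064,.0855),(-.056,.0855),(-.056,.1035)]
z=[.012]*3+[.03]*4+[.028]*4
t,y,r=fit(lj,ray("top",f(pj),z));print("jig",t,y,r)
tb,yb,rb=fit([(.055,.1),(.055,-.1),(-.055,-.1),(-.055,.1)],ray("top",f([(305,142),(673,118),(686,319),(316,343)]),[.034]*4))
print("board",tb,yb,rb)
M=lambda a:np.array([[np.cos(a),-np.sin(a)],[np.sin(a),np.cos(a)]])
print("board in jig",M(y).T@(tb-t),yb-y)
# distances, lever top check in scene
c=camera_params("scene");Rm=R.from_rotvec(c["rotation"]).as_matrix()
for L in[0,.0]:pass
s=np.sin(np.radians(14));co=np.cos(np.radians(14))
P=np.array([[*(M(y)@[.015,.16+.112*s]+t),.065+.112*co]])
for n in("scene","top"):
    c=camera_params(n);Rm=R.from_rotvec(c["rotation"]).as_matrix()
    print(n,cv2.projectPoints(P,cv2.Rodrigues(Rm.T)[0],-Rm.T@c["eye"],c["intrinsics"],c["dist"])[0].ravel())
for nm,l in dict(pivot=(.015,.16),home=(.015,-.0145)).items():print(nm,M(y)@l+t)
o=observe();print(R.from_rotvec(o["ee_rot"]).as_matrix().round(3),ray("scene",[(242,388),(322,365),(352,308)],[.03,0,0]))
E
```

```text
jig [ 0.55964113 -0.09130544] 0.12558597145915812 [0.0013 0.0026 0.0025 0.0011 0.0018 0.0026 0.0019 0.0015 0.0016 0.0003
 0.001 ]
board [ 0.56342501 -0.13930355] 0.09099441434023314 [0.0015 0.0007 0.0014 0.0007]
board in jig [-0.00225798 -0.04809406] -0.034591557118924976
scene [241.22166871 273.34413841]
top [211.12611988 241.79320806]
pivot [0.55448202 0.06931331]
home [ 0.57633921 -0.1038124 ]
[[ 0.919  0.394 -0.001]
 [ 0.394 -0.919  0.001]
 [-0.    -0.001 -1.   ]] [[ 0.45154789  0.19105664  0.03      ]
 [ 0.4004979   0.04674929  0.        ]
 [ 0.45260741 -0.09062825  0.        ]]
```

```bash
cat >> h.py <<'E'
JT=np.array([.5596,-.0913]);JY=.1256
def toolmat():
    o=observe();return o,R.from_rotvec(o["ee_rot"]).as_matrix()
def jig(p):
    c,s=np.cos(JY),np.sin(JY);d=np.asarray(p)[:2]-JT
    return np.array([c*d[0]+s*d[1],-s*d[0]+c*d[1]])
def st():
    o,m=toolmat();print("t",round(o["clock"],2),"jig",jig(o["position"]).round(4),"z",o["position"][2].round(4),"azerr",round(np.arctan2(m[1,0],m[0,0])-JY,4),"tilt",m[:2,2].round(4),"F",o["force"].round(1),"w",round(o["width"],3),"qlast",o["joints"].round(2))
E
python3 -m pendant '[0,0,0,0,0,0.14,0.08, 0,0,0,0,0,0.14,0.08, 0.036,-0.0487,0,0,0,0,0.08, 0.036,-0.0487,0,0,0,0,0.08, 0.036,-0.0487,0,0,0,0,0.08, 0.036,-0.0487,0,0,0,0,0.08, 0.036,-0.0487,0,0,0,0,0.08, 0.036,-0.0487,0,0,0,0,0.08, 0.036,-0.0487,0,0,0,0,0.08, 0.036,-0.0487,0,0,0,0,0.08]'
python3 -c "from h import *;st()
print(ray('top',[(257,185),(360,185),(310,198),(420,174),(395,163)],[0,0,.1,0,0]))"
```

```text
clock: 1.35
position: [0.4839, -0.1504, 0.2376]
ee_rot: [3.135, 0.195, -0.0]
force: [1.3, -0.8, 0.1]
width: 0.871
gripper_force: 0.0
t 1.35 jig [-0.0825 -0.0491] z 0.2376 azerr -0.0011 tilt [-0.0001 -0.0001] F [ 1.3 -0.8  0.1] w 0.871 qlast [ 0.31  0.25 -0.14  1.85  0.04  1.05 -1.29]
[[ 0.69294151  0.02760046  0.        ]
 [ 0.69927601 -0.20069107  0.        ]
 [ 0.65205618 -0.09066114  0.1       ]
 [ 0.72728667 -0.33283751  0.        ]
 [ 0.75049311 -0.27709839  0.        ]]
```

```bash
python3 -m pendant '[0,0,0.055,0,0,0,0.08, 0,0,0.055,0,0,0,0.08, 0,0,0.055,0,0,0,0.08, 0,0,0.03,0,0,0,0.08, 0,0,0.0135,0,0,0,0.08, 0,0,0,0,0,0,0.08]'
python3 -m pendant '[0.004,0,0,0,0,0,0.08, 0.004,0,0,0,0,0,0.08, 0.004,0,0,0,0,0,0.08, 0.004,0,0,0,0,0,0.08, 0.004,0,0,0,0,0,0.08, 0.004,0,0,0,0,0,0.08, 0.003,0,0,0,0,0,0.08, 0.002,0,0,0,0,0,0.08, 0,0,0,0,0,0,0.08]'
python3 -c "from h import *;st()"
```

```text
clock: 2.1
position: [0.4832, -0.1521, 0.0289]
ee_rot: [-3.135, -0.196, 0.002]
force: [0.1, -0.1, 0.1]
width: 0.872
gripper_force: 0.0
clock: 3.22
position: [0.5126, -0.1483, 0.0292]
ee_rot: [-3.135, -0.196, -0.001]
force: [-0.6, 0.8, -0.2]
width: 0.872
gripper_force: 0.2
t 3.23 jig [-0.0537 -0.0507] z 0.0292 azerr -0.0006 tilt [0.0006 0.0001] F [-0.6  0.8 -0.2] w 0.872 qlast [ 0.27  0.56 -0.11  1.99  0.11  0.59 -1.37]
```

Pushing on in small steps until the fence's reaction shows.

```bash
python3 -m pendant '[0.002,0,0,0,0,0,0.08, 0.002,0,0,0,0,0,0.08, 0,0,0,0,0,0,0.08]'
python3 -m pendant '[0.001,0,0,0,0,0,0.08, 0.001,0,0,0,0,0,0.08]'
python3 -c "from h import *;st();cv2.imwrite('pics/t1.png',cv2.resize(get_image('top')[187:307,208:408,::-1],None,fx=4,fy=4,interpolation=cv2.INTER_CUBIC))"
```

```text
clock: 3.6
position: [0.5157, -0.1481, 0.0291]
ee_rot: [3.135, 0.196, -0.002]
force: [-4.8, -0.3, 2.7]
width: 0.871
gripper_force: 2.1
clock: 3.85
position: [0.5157, -0.1481, 0.0289]
ee_rot: [-3.135, -0.195, 0.007]
force: [-11.0, -1.7, 7.5]
width: 0.87
gripper_force: 5.7
t 3.85 jig [-0.0506 -0.0509] z 0.0289 azerr -0.0011 tilt [-0.0044 -0.0002] F [-11.   -1.7   7.5] w 0.87 qlast [ 0.26  0.57 -0.11  1.98  0.11  0.6  -1.37]
```

View pics/t1.png

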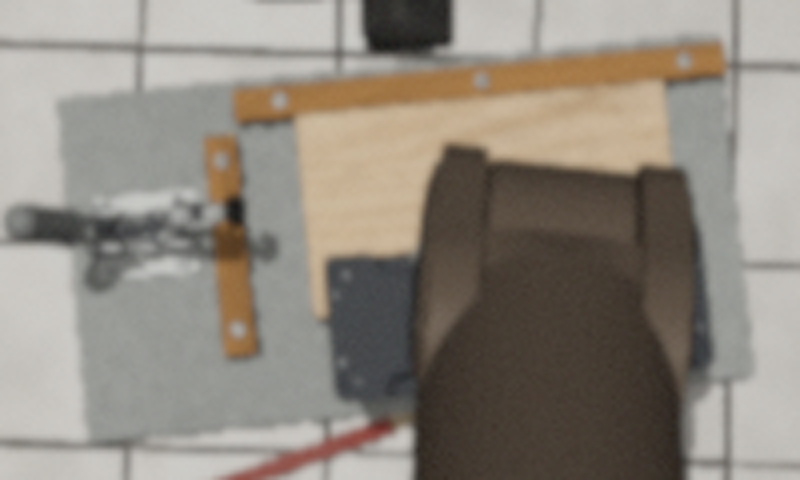

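The board lies along the fence with no gap: its far edge meets the fence from (297,115) to (668,82), and the fence pushes back with 11 N. The gap to the stop is still about 32 mm, so next I go round to the right end with the fingers closed.

```bash
python3 -m pendant '[-0.02,0,0,0,0,0,0.08, 0,0,-0.03,0,0,0,0.08, 0,0,-0.035,0,0,0,0.0, 0.03,0.042,0,0,0,0,0, 0.03,0.042,0,0,0,0,0, 0.03,0.042,0,0,0,0,0, 0,0,0,0,0,0,0, 0,0,0,0,0,0,0]'
python3 -c "from h import *;st()"
```

```text
clock: 4.9
position: [0.6034, -0.2634, 0.0939]
ee_rot: [-3.135, -0.196, -0.0]
force: [0.9, 1.1, 0.1]
width: 0.27
gripper_force: 0.0
t 4.9 jig [ 0.0219 -0.1763] z 0.0939 azerr -0.0007 tilt [0.0002 0.0007] F [0.9 1.1 0.1] w 0.27 qlast [ 0.4   0.63 -0.11  1.63  0.08  0.89 -1.18]
```

```bash
python3 -m pendant '[-0.004,0.003,0,0,0,0,0, 0,0,0,0,0,0,0, 0,0,0,0,0,0,0, 0,0,0.035,0,0,0,0, 0,0,0.03,0,0,0,0, 0,0,0,0,0,0,0]'
python3 -m pendant '[0,-0.006,0,0,0,0,0, 0,-0.006,0,0,0,0,0, 0,-0.005,0,0,0,0,0, 0,-0.005,0,0,0,0,0, 0,-0.005,0,0,0,0,0, 0,-0.005,0,0,0,0,0, 0,-0.004,0,0,0,0,0, 0,-0.003,0,0,0,0,0, 0,0,0,0,0,0,0]'
python3 -c "from h import *;st()"
```

```text
clock: 5.65
position: [0.598, -0.2667, 0.0272]
ee_rot: [-3.134, -0.196, 0.006]
force: [0.2, 0.4, 0.7]
width: 0.004
gripper_force: 0.0
clock: 6.78
position: [0.5947, -0.2282, 0.0291]
ee_rot: [-3.135, -0.196, 0.0]
force: [-0.3, -2.8, 0.5]
width: 0.008
gripper_force: 0.7
t 6.78 jig [ 0.0177 -0.1403] z 0.0291 azerr -0.0004 tilt [-0.0003  0.0005] F [-0.3 -2.8  0.5] w 0.008 qlast [ 0.35  0.68 -0.1   1.73  0.09  0.74 -1.24]
```

```bash
python3 -m pendant '[0,-0.002,0,0,0,0,0, 0,-0.002,0,0,0,0,0, 0,-0.002,0,0,0,0,0, 0,0,0,0,0,0,0]'
python3 -m pendant '[0,-0.001,0,0,0,0,0, 0,-0.001,0,0,0,0,0]'
python3 -m pendant '[0,-0.001,0,0,0,0,0, 0,-0.001,0,0,0,0,0]'
python3 -c "from h import *;st()"
```

```text
clock: 7.28
position: [0.5939, -0.2223, 0.029]
ee_rot: [-3.135, -0.196, 0.001]
force: [-0.0, -1.3, 0.2]
width: 0.003
gripper_force: 0.4
clock: 7.52
position: [0.5937, -0.2208, 0.0291]
ee_rot: [-3.135, -0.196, 0.0]
force: [0.6, -1.7, 0.1]
width: 0.002
gripper_force: 0.8
clock: 7.78
position: [0.5935, -0.2188, 0.0291]
ee_rot: [-3.135, -0.196, 0.0]
force: [-0.4, -0.3, -1.1]
width: 0.007
gripper_force: 0.6
t 7.78 jig [ 0.0177 -0.1307] z 0.0291 azerr -0.0008 tilt [-0.0002  0.0001] F [-0.4 -0.3 -1.1] w 0.007 qlast [ 0.34  0.67 -0.1   1.74  0.09  0.73 -1.26]
```

```bash
python3 -m pendant '[0,-0.0015,0,0,0,0,0, 0,-0.0015,0,0,0,0,0]'
python3 -m pendant '[0,-0.001,0,0,0,0,0, 0,-0.001,0,0,0,0,0]'
python3 -c "from h import *;st();cv2.imwrite('pics/t2.png',cv2.resize(get_image('top')[187:307,208:408,::-1],None,fx=4,fy=4,interpolation=cv2.INTER_CUBIC))"
```

```text
clock: 8.02
position: [0.5936, -0.2184, 0.0295]
ee_rot: [3.133, 0.193, 0.002]
force: [2.0, -10.6, -0.9]
width: 0.005
gripper_force: 5.2
clock: 8.28
position: [0.5936, -0.2184, 0.0299]
ee_rot: [3.131, 0.191, 0.003]
force: [2.1, -13.9, -0.8]
width: 0.005
gripper_force: 7.1
t 8.28 jig [ 0.0178 -0.1303] z 0.0299 azerr -0.0037 tilt [ 0.0024 -0.0049] F [  2.1 -13.9  -0.8] w 0.005 qlast [ 0.33  0.67 -0.1   1.74  0.1   0.73 -1.27]
```

View pics/t2.png

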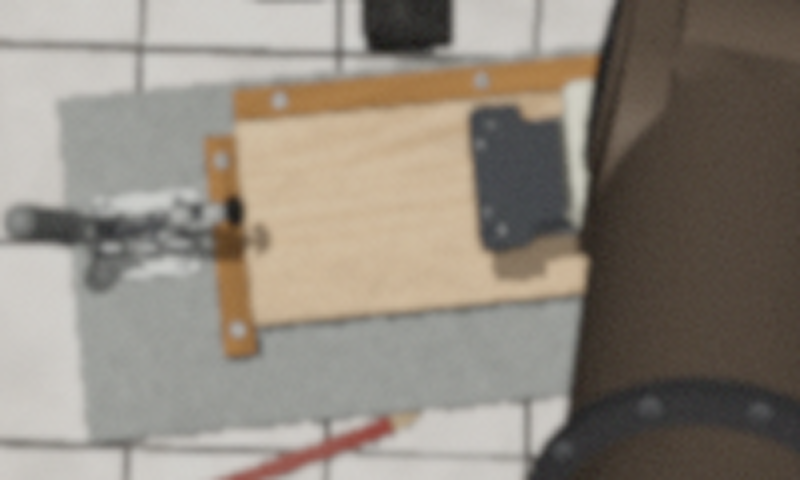

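The board's left end meets the stop along (236,120)–(255,325) and its far edge still lies on the fence, with 14 N of reaction at the end. I'll give it one more push against the fence to be sure.

```bash
python3 -m pendant '[0,0.02,0,0,0,0,0, 0,0,-0.03,0,0,0,0, 0,0,-0.035,0,0,0,0, -0.031,-0.046,0,0,0,0,0, -0.031,-0.046,0,0,0,0,0, -0.031,-0.046,0,0,0,0,0, 0,0,0.035,0,0,0,0, 0,0,0.028,0,0,0,0, 0,0,0,0,0,0,0]'
python3 -c "from h import *;st()"
```

```text
clock: 9.45
position: [0.4846, -0.1082, 0.0299]
ee_rot: [-3.134, -0.196, 0.006]
force: [0.5, 0.7, 0.8]
width: 0.007
gripper_force: 0.0
t 9.45 jig [-0.0765 -0.0073] z 0.0299 azerr -0.0005 tilt [-0.0039  0.0009] F [0.5 0.7 0.8] w 0.007 qlast [ 0.2   0.52 -0.12  2.08  0.11  0.55 -1.44]
```

```bash
python3 -m pendant '[0.006,0.004,0,0,0,0,0, 0.006,0.003,0,0,0,0,0, 0.005,0,0,0,0,0,0, 0.004,0,0,0,0,0,0, 0.003,0,0,0,0,0,0, 0.003,0,0,0,0,0,0, 0.001,0,0,0,0,0,0, 0,0,0,0,0,0,0]'
python3 -c "from h import *;st()"
```

```text
clock: 10.45
position: [0.5113, -0.1122, 0.0306]
ee_rot: [-3.135, -0.195, 0.01]
force: [-8.0, -0.6, 6.2]
width: 0.003
gripper_force: 4.4
t 10.45 jig [-0.0505 -0.0147] z 0.0306 azerr -0.0013 tilt [-0.0062 -0.0002] F [-8.  -0.6  6.2] w 0.003 qlast [ 0.2   0.55 -0.11  2.01  0.11  0.59 -1.44]
```

```bash
python3 -m pendant '[-0.02,0,0,0,0,0,0, 0,0,-0.045,0,0,0,0, 0,0,-0.045,0,0,0,0, 0,0,-0.045,0,0,0,0, 0.029,-0.05,0,0,0,0,0, 0.029,-0.05,0,0,0,0,0, 0.029,-0.05,0,0,0,0,0, 0,0,0,0,0,0,0]'
python3 - <<'E'
from h import *
st()
for n in("top","scene"):
    a=get_image(n)[:,:,::-1]; a=a[187:307,208:408] if n=="top" else a[200:340,200:400]
    cv2.imwrite(f"pics/{n}3.png",cv2.resize(a,None,fx=4,fy=4,interpolation=cv2.INTER_CUBIC))
E
```

```text
clock: 11.45
position: [0.5634, 0.0514, 0.1662]
ee_rot: [-3.132, -0.208, -0.002]
force: [0.0, -1.0, -0.4]
width: 0.005
gripper_force: 0.0
t 11.45 jig [0.0217 0.1411] z 0.1662 azerr 0.007 tilt [0.0009 0.003 ] F [ 0.  -1.  -0.4] w 0.005 qlast [-0.05  0.42 -0.19  1.8   0.09  0.93 -1.71]
```

View pics/scene3.png

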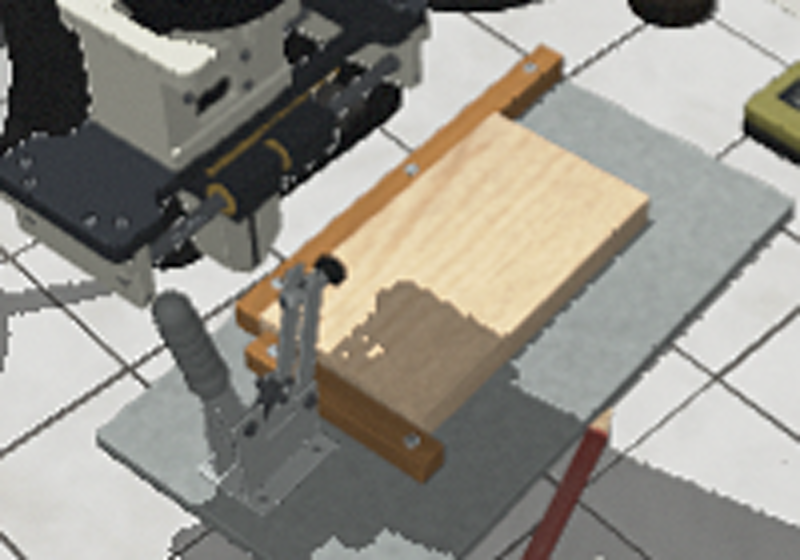

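The crop shows the board seated against the fence and stop. The closed fingers at (235,250) are just on the board side of the raised handle, whose top is at (172,300), or px (243,275) in the full picture, close to the predicted (241,273). I'll start the lever arc.

```bash
python3 -m pendant '[-0.006,-0.0146,0.0026,0,0,0,0, 0,-0.0075,0.0017,0,0,0,0, 0,-0.0075,0.0018,0,0,0,0, 0,-0.007,0.003,0,0,0,0, 0,-0.007,0.003,0,0,0,0, 0,-0.0065,0.0042,0,0,0,0, 0,-0.0065,0.0043,0,0,0,0, 0,-0.0056,0.0052,0,0,0,0, 0,-0.0056,0.0053,0,0,0,0]'
python3 - <<'E'
from h import *
st()
a=get_image("scene")[200:340,180:380,::-1]
cv2.imwrite("pics/s4.png",cv2.resize(a,None,fx=4,fy=4,interpolation=cv2.INTER_CUBIC))
E
```

```text
clock: 12.68
position: [0.5481, 0.1122, 0.1348]
ee_rot: [-3.135, -0.196, -0.0]
force: [0.4, -0.6, 3.0]
width: 0.008
gripper_force: 1.1
t 12.68 jig [0.0141 0.2033] z 0.1348 azerr -0.0009 tilt [0. 0.] F [ 0.4 -0.6  3. ] w 0.008 qlast [-0.16  0.45 -0.19  1.84  0.11  0.86 -1.85]
```

View pics/s4.png

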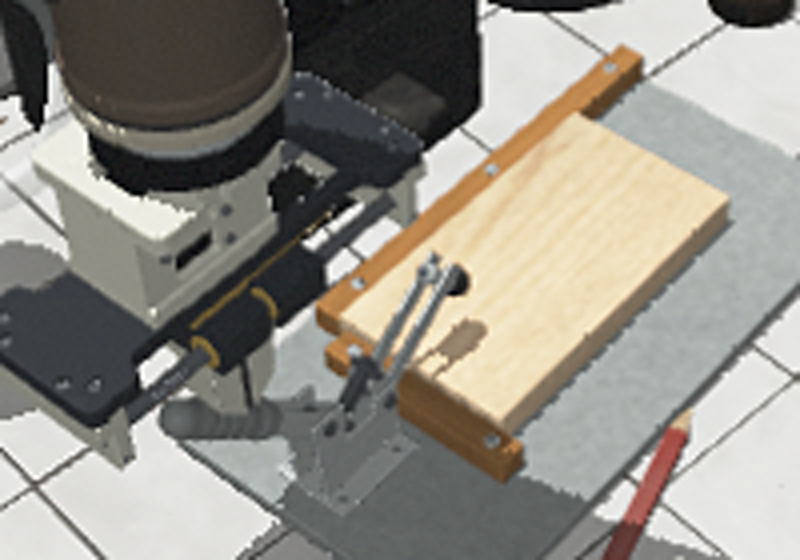

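The lever is well on its way: the handle is at (165–300, 415) under the fingertips and the arm is swinging down over the board. I'll finish the arc.

```bash
python3 -m pendant '[0,-0.0047,0.0062,0,0,0,0, 0,-0.0047,0.0062,0,0,0,0, 0,-0.0034,0.0068,0,0,0,0, 0,-0.0034,0.0069,0,0,0,0, 0,-0.0022,0.0073,0,0,0,0, 0,-0.0022,0.0074,0,0,0,0, 0,-0.001,0.006,0,0,0,0, 0,0,0.004,0,0,0,0, 0,0,0,0,0,0,0]'
python3 -c "from h import *;st()"
```

```text
clock: 13.85
position: [0.5451, 0.1327, 0.0838]
ee_rot: [3.135, 0.195, -0.002]
force: [0.1, -0.7, -0.1]
width: 0.004
gripper_force: 0.0
t 13.85 jig [0.0137 0.224 ] z 0.0838 azerr -0.0013 tilt [-0.0009 -0.0007] F [ 0.1 -0.7 -0.1] w 0.004 qlast [-0.2   0.52 -0.18  1.88  0.13  0.75 -1.91]
```

```bash
python3 -m pendant '[0,0,-0.05,0,0,0,0, 0,0,-0.05,0,0,0,0, 0,0,-0.05,0,0,0,0, -0.05,0,-0.03,0,0,0,0, -0.05,0,0,0,0,0,0, -0.04,0,0,0,0,0,0, 0,0,0,0,0,0,0]'
python3 - <<'E'
from h import *
st()
for n,b in(("scene",(200,340,180,380)),("top",(187,307,208,408))):
    a=get_image(n)[b[0]:b[1],b[2]:b[3],::-1]
    cv2.imwrite(f"pics/{n}5.png",cv2.resize(a,None,fx=4,fy=4,interpolation=cv2.INTER_CUBIC))
E
```

```text
clock: 14.72
position: [0.4042, 0.1151, 0.2648]
ee_rot: [3.135, 0.197, 0.0]
force: [0.4, 0.1, -0.1]
width: 0.006
gripper_force: 0.0
t 14.72 jig [-0.1283  0.2243] z 0.2648 azerr -0.0004 tilt [ 0.0003 -0.0009] F [ 0.4  0.1 -0.1] w 0.006 qlast [-0.17  0.09 -0.25  1.98  0.03  1.08 -1.88]
```

View pics/scene5.png

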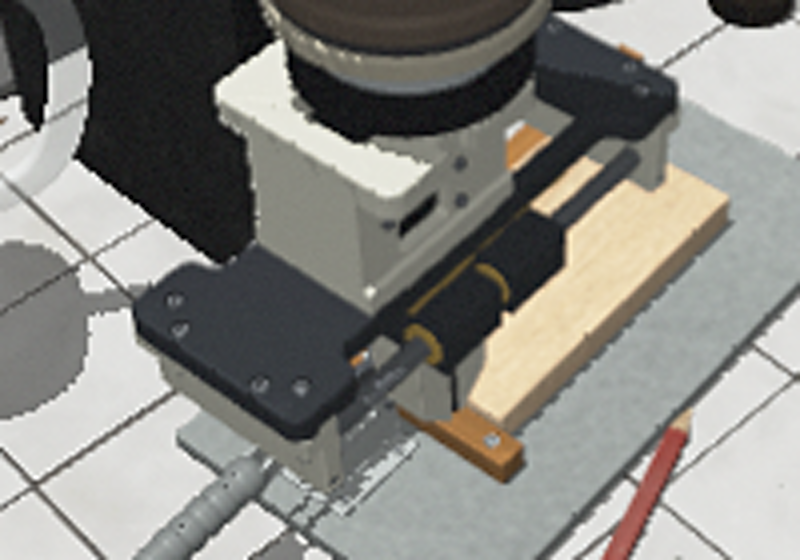

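View pics/top5.png

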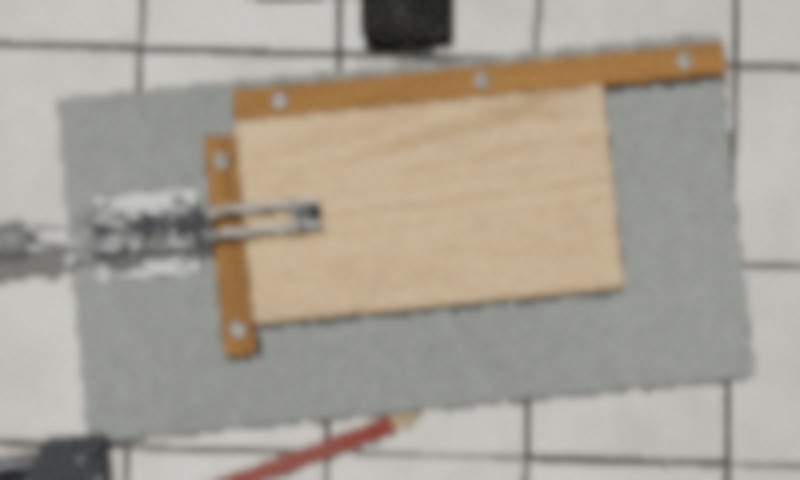

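The top view shows the board flush with the fence and the stop (corner at (236,120)). The clamp arm is down with its pad on the board at (310,215), the handle lies flat to the left, and the robot is clear of everything.

```bash
python3 -c "from cell import *;print(sign_off())"
```

```text
the job is handed in; nothing more can be done
None
```

The board is tight against the fence and end stop, the toggle clamp is flipped past centre and holding it with the pad on the board, and the job was handed in at about 15 s with the robot clear.

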